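# Push a flange plate under the tag-reader gantry

## Robot

A 6-joint arm with a two-finger parallel gripper is mounted at the origin on the work surface. World frame = base frame: x ahead of the robot, y to its left, z up, the work surface at z = 0. Lengths are in m, angles in rad, forces in N, time in s.
With the tool pointing down it reaches from about 0.25 to 0.725 m from the base axis. Payload 4 kg.
Tool frame: the origin (TCP) lies midway between the tips of the shut fingers; the grasp point (between the pads) lies 19 mm behind it; z points along the fingers, y is the line along which they close (so a half turn about z gives the same grasp; the last joint's range is limited). The gripper opens to 85 mm and grips with 20 to 120 N. Pads are 22 mm wide; open, the fingers measure 114 mm over their backs; the gripper's body (76 mm by 85 mm) begins 54 mm behind the grasp point. The pads swing forward as they close: fully open they stand 13 mm farther back than shut.
Start: joints at [1.348, 0.241, 0.005, 1.335, 0, 1.571], TCP at [0.11, 0.488, 0.231] pointing down, gripper open.
Joint ranges: [-2.72, 2.72], [-1.05, 1.87], [-1.09, 1.28], [-1.99, 2.15], [-1.42, 1.44], [-3.14, 3.14]. Speed limits (rad/s): [2.79, 2.79, 3.14, 3.14, 3.14, 3.14].

## Interface

Orientations are given as a unit quaternion [x, y, z, w].
In Python, from workcell import bot gives the robot as it stands. The module is installed in compiled form; this text tells all that it offers.
- The arm moves only by the tool jog_arm, never from a script. Its argument "deltas" is a list of rows, each an object with "fingers": the opening, from 0 (shut) to 1 (fully open); "delta_pos": the shift along the tool's x, y, z normalised to -1 to 1, where 1 is 300 mm, a list of three; "yaw": the turn about the tool's z normalised to -1 to 1, where 1 is pi/4 rad. A call has 1 to 12 rows; each row is the pose to reach, as a shift and turn from the pose commanded when the call began, along the tool's axes at that moment; what a row does not reach only later rows make up. A row lasts 1/10 s, in which the tool goes at most 50 mm and 8.59 degrees, less where a joint would pass 70% of its speed; a pose out of reach is approached as far as the arm can. A call with a number of a shift or a turn outside -1 to 1 is refused whole. A call with a gripper value outside its range is refused whole. The fingers move at their own pace and stop on an object; the grip force is fixed at half the most. Time passes only in rows, so rows that repeat a pose let the fingers close. It gives the time, the measured TCP pose, the force, the opening and the grip force at its end, in the units of the state.
- bot.get_obs(): the state, without advancing time (a new reading comes with each control period).
- bot.camera(name): name is "side" or "top" or "wrist"; returns a dict with "image" (480x640x3 uint8, red, green, blue), "range_z" (480x640 float32, m along the optical axis (not along the pixel's ray), 0 where there is no reading), "fx", "fy", "cx", "cy" (pixels), "rvec" (rotation vector, rad) and "tvec" (3), from world to camera coordinates, as OpenCV has them. Camera axes: x right, y down, z forward; pixel columns grow to the right and rows downward; lengths in m; the calibration is good to about 2 mm. The wrist camera is an equidistant fisheye: a pixel r from the principal point sees the ray r / f radians off the axis. A picture is of the moment at which its call begins.
- bot.job_done(): hands the job in; it is judged then, once.
The state is a dict: "clock": time; "joint_pos": joint angles; "joint_vel": joint speeds; "tau": joint torques, N m; "eef_pos": TCP position; "tool_rot": TCP orientation; "ft_force": force on the tool from outside, world axes, zero at the start; "ft_torque": the same for the moment, N m; "grip_width": finger opening in m; "grasp_force": force on a finger pad.
Only numpy, scipy, OpenCV 4.12 (cv2) and the standard library are available. Lean on these libraries where they do the work, as an engineer would, in place of code of your own. Each camera call takes 0.05 s, during which the arm holds its last target. There are 200 camera calls.

## Task

Lay the flat flange plate on the reading station's apron, nose (clipped corners) towards the gantry, then push it along the lane under the reader gantry until it is home on the end stop, past the drag of the side roller. Feel for the stop and hold the plate on it for a second with a steady push of about 14 N in all (drag takes part of it; more than 20 N on the stop damages it), then back away leaving the plate touching the stop; do not lean on the gantry or disturb the other things on the bench.

Things in the scene. Friction and masses are not known exactly. Their poses are not given: they have to be found in the camera images.
- plate: The part: flat aluminium flange plate, 140 mm long (x), 60 wide (y), 18 thick, 0.3 to 0.55 kg, lying flat on the table at first. Origin: centre of its underside; +x points to its nose, the end with two clipped corners (nose face at x = +70 mm, 36 mm wide); the square tail is at x = -70 mm.
- plate_nose (a point): The middle of the plate's nose face, at its lower edge (plate x = +70 mm).
- station: The tag-reading station, fixed to the table: dark steel base slab 365 x 130 mm, 8 mm thick, waxed (slippery), origin at table height on the lane's middle line. Its x runs along the lane, the way the plate is pushed. The bare apron on which to lay the plate is station x = -215 to -50 mm, y = +-65 mm. After it come funnel, rails, gantry, side roller and end stop.
- lane_mouth (a point): Where the straight guide rails begin: station x = -10 mm, on the slab's top. The two aluminium rails run from here to station x = 140 mm, 63 mm apart; a funnel in front of them (station x = -50 to -10 mm) narrows from about 94 to 63 mm. Funnel and rails stand 12 mm above the slab.
- roller (a point): Sprung steel side roller in the +y rail, at station x = 72 mm, just past the gantry; 14 mm across. It reaches 5 mm into the lane, yields sideways at about 1.5 N per mm, presses the plate on the other rail and makes it drag and stick: 1 to 7 N to push it on, well before it is home. Point: roller's middle.
- gantry: Grey reader gantry bridging the lane, black reader head on top. Origin on the slab's top, lane's middle line, station x = 30 mm. It covers station x = 5 to 55 mm; underside 22 mm above the slab (4 mm over the plate), posts 98 mm apart, top 74 mm above the slab. Delicate: never load it with more than 10 N.
- stop: End stop: dark steel block 22 x 62 x 30 mm, origin under its middle, at station x = 138 mm, slab's top. Before it, on a set screw, a rigid steel pad (40 mm wide, 14 tall) whose face stands anywhere from 30 to 54 mm in front of this origin: the setting differs each time, is not reported and must be felt. Over 20 N on it damages it.
- stop_screw (a point): Middle of the stop block's top (30 mm above the slab). Of the pad's face: a thin brass pin sticks 3 mm out of it on a weak spring (under 1 N) and rests on the plate's nose when home. Seating: 5 N or more on the pad for 0.4 s; a push of about 14 N at the tail leaves 7 to 12 N there, the rest is drag. The home plate's tail is still 37 to 61 mm before the gantry.
- carton: Bystander: cardboard box 110 x 100 x 70 mm; origin at its underside. Leave alone.
- yoke: Bystander: dark forged driveshaft yoke, two ears upwards, 86 mm wide, 80 mm tall; origin at its underside. Leave alone.
- bearing: Bystander: steel bearing ring, 62 mm across, 18 mm tall; origin at its underside. Leave alone.
- grease_tin: Bystander: small steel tin, 52 mm across, 60 mm tall; origin at its underside. Leave alone.
- bolt_tray: Bystander: dark shallow tray 160 x 110 x 35 mm; origin at its underside. Leave alone.
- stub_shaft: Bystander: upright steel stub shaft, foot 60 mm across, 94 mm tall; origin at its underside. Leave alone.
- wrench: Bystander: wrench lying on the table; origin at its underside. Leave alone.
There are look-alikes about, which are no part of the job. Of the things shaped like the plate, the aluminium one is meant.

How it is judged:
On the way, in this order (a step that is already met when the one before it is completed fails the run):
1. the plate lies flat on the apron, in line with the lane to about 15 degrees, nose towards the gantry and not yet under it (x of plate in the frame of station between -0.2 and -0.08 m and y of plate in the frame of station between -0.03 and 0.03 m and z of plate in the frame of station between 0.004 and 0.012 m and angle between plate's own z axis and vertical below 0.06 rad and angle between the x axis of plate and the x axis of station, either way round below 0.26 rad and x of plate_nose in the frame of station above -0.14 m), for 0.2 s.
2. the plate, under the gantry, is pressed on the end stop with 5 N or more for 0.4 s (x of plate in the frame of station between 0.01 and 0.042 m and y of plate in the frame of station between -0.005 and 0.005 m and z of plate in the frame of station between 0.004 and 0.012 m and angle between plate's own z axis and vertical below 0.06 rad and angle between the x axis of plate and the x axis of station, either way round below 0.06 rad and contact force between plate and stop above 5 N), for 0.4 s.
At the end, for the whole second after the job is handed in: The plate lies flat on the lane under the gantry, in line with it (to 5 mm and 3.4 degrees), its nose within about 2 mm of the stop's pad so that the sprung feeler pin still rests on it (0.15 N or more), at rest and let go (x of plate in the frame of station between 0.01 and 0.042 m and y of plate in the frame of station between -0.005 and 0.005 m and z of plate in the frame of station between 0.004 and 0.012 m and angle between plate's own z axis and vertical below 0.06 rad and angle between the x axis of plate and the x axis of station, either way round below 0.06 rad and contact force between plate and stop above 0.15 N and linear speed of plate below 0.005 m/s); the robot touches nothing.
It fails at once if the end stop is pushed with more than 20 N (contact force between stop and anything else above 20 N).
It fails at once if the gantry is loaded with more than 10 N (contact force between gantry and anything else above 10 N).
It fails at once if a bystander is moved by more than 20 mm (distance of any of carton, yoke, bearing, grease_tin, bolt_tray, stub_shaft, wrench from where it was at the start of the episode above 0.02 m).
It also fails if it takes over 64 s, if anything falls off the work surface, if the arm or the gripper's body presses on something with over 40 N, if the wrist force passes 120 N, or if a joint passes its speed limit or range.

## Working session

There is one attempt and no reset: what is moved stays moved. The work goes in short steps, Python scripts to look and compute and a tool call to move; the robot and the scene stay as the last step left them, time stands still between calls to the robot, and variables do not carry over. Pictures are saved under pics/ and viewed, at most 10 in all, crops included, and the job is handed in when it is done.

Besides the shell and the picture viewer there is one more tool, called after "Request:" in YAML: its name, and indented under it one key for each argument. jog_arm: Moves the arm, as the interface text tells. Scaled input: -1 to 1 covers 300 mm each way for a shift and pi/4 rad each way for a turn. Its arguments: {"type":"object","properties":{"deltas":{"type":"array","items":{"type":"object","properties":{"fingers":{"type":"number"},"delta_pos":{"type":"array","items":{"type":"number"}},"yaw":{"type":"number"}}}}},"required":["deltas"]}

```bash
mkdir -p pics; cat > h.py <<'E'
import numpy as np, cv2
from workcell import bot
def snap(n):
    c=bot.camera(n); np.savez(f'{n}.npz',**c); return c
def pts(c):
    "world xyz per pixel (pinhole cams)"
    R=cv2.Rodrigues(np.array(c['rvec']))[0]; z=c['range_z']
    v,u=np.mgrid[:480,:640]
    P=np.stack([(u-c['cx'])/c['fx']*z,(v-c['cy'])/c['fy']*z,z],-1)
    return (P-np.array(c['tvec']).reshape(3))@R
E
python3 - <<'E'
from h import *
for n in('top','side'):
    c=snap(n); cv2.imwrite(f'pics/{n}0.png',c['image'][...,::-1])
    P=pts(c); print(n,c['fx'],-cv2.Rodrigues(np.array(c['rvec']))[0].T@np.array(c['tvec']).reshape(3))
print(bot.get_obs())
E
```

```text
top 463.4235050510054 [ 0.37647719 -0.0174791   1.21404832]
side 557.6313347261115 [-0.09504859 -1.0954456   0.89573532]
{'clock': 0.1, 'joint_pos': array([ 1.34798507e+00,  2.41313095e-01,  3.86277693e-03,  1.33521004e+00,
       -3.43408947e-06,  1.57076974e+00]), 'joint_vel': array([-0.00085483, -0.00099469,  0.00327302, -0.00230222, -0.00057873,
       -0.00051354]), 'tau': array([-4.81376464e-04, -3.73137760e+01,  2.53010488e+01,  1.08488413e-02,
       -3.15866919e-05,  5.68860202e-06]), 'eef_pos': array([0.1103617 , 0.48708617, 0.2305157 ]), 'tool_rot': array([ 1.11162061e-01,  9.93801855e-01, -9.26425090e-04, -1.01922795e-04]), 'ft_force': array([-1.06822741, -0.09305728, -0.31102655]), 'ft_torque': array([ 0.05213185, -0.02457662,  0.0512248 ]), 'grasp_force': 0.0, 'grip_width': 0.08542845582814321}
```

View pics/top0.png

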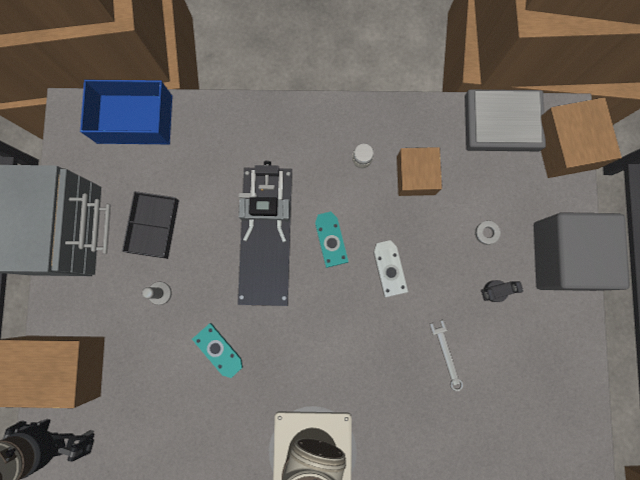

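The candidates shaped like the plate are teal (332,240), bare grey-white (391,268) and teal (218,350). The uncoloured one at (391,268) fits aluminium, and I'll confirm it in an enlarged crop.

```bash
python3 - <<'E'
from h import *
c=dict(np.load('top.npz')); P=pts(c); im=c['image']
a=cv2.resize(im[225:310,365:425],None,fx=6,fy=6,interpolation=2)
b=cv2.resize(im[155:310,225:305],None,fx=3.3,fy=3.3,interpolation=2)
H=max(a.shape[0],b.shape[0]); o=np.zeros((H,a.shape[1]+b.shape[1],3),np.uint8)
o[:a.shape[0],:a.shape[1]]=a; o[:b.shape[0],a.shape[1]:]=b
cv2.imwrite('pics/crop.png',o[...,::-1])
hsv=cv2.cvtColor(im,cv2.COLOR_RGB2HSV)
# plate
m=np.zeros((480,640),bool); m[232:305,368:415]=True
m&=(P[...,2]>.010)&(P[...,2]<.03)
xy=P[m][:,:2]; r=cv2.minAreaRect((xy*1000).astype(np.float32)); print('plate',r,m.sum(),np.median(P[m][:,2]),xy.mean(0))
# narrow end
ax=np.linalg.svd(xy-xy.mean(0),full_matrices=False)[2]; q=(xy-np.array(r[0])/1000)@ax.T; print(ax)
for s in(-1,1):
    e=q[(s*q[:,0]>.060)]; print(s,np.ptp(e[:,1]),len(e))
# station slab dark
m=np.zeros((480,640),bool); m[160:312,232:300]=True
m&=(P[...,2]>.004)&(P[...,2]<.013)
xy=P[m][:,:2]; r=cv2.minAreaRect((xy*1000).astype(np.float32)); print('slab',r,m.sum(),cv2.boxPoints(r),np.median(P[m][:,2]))
m[:]=False; m[165:250,232:300]=True
for lo,hi in((.012,.024),(.03,.045),(.06,.1)):
    k=m&(P[...,2]>lo)&(P[...,2]<hi); 
    if k.sum()>5: print(lo,cv2.minAreaRect((P[k][:,:2]*1000).astype(np.float32)),np.median(P[k][:,2]))
E
```

```text
plate ((459.2259216308594, -189.85935974121094), (139.8972625732422, 61.206878662109375), 13.550535202026367) 1251 0.017817958006767394 [ 0.45665373 -0.1902384 ]
[[-0.97146812 -0.23717018]
 [-0.23717018  0.97146812]]
-1 0.045652360132406256 63
1 0.060133531255254884 95
slab ((543.9620971679688, 134.42349243164062), (402.68072509765625, 179.22372436523438), 1.1388496160507202) 4831 [[340.88043  220.01595 ]
 [344.44257   40.827618]
 [747.04376   48.83104 ]
 [743.4816   228.01936 ]] 0.008041684447868763
0.012 ((611.4873657226562, 138.78878784179688), (134.0863037109375, 221.04981994628906), 88.60118103027344) 0.018875252440194196
0.03 ((650.2872924804688, 133.13978576660156), (123.58460235595703, 144.8509063720703), 89.35919952392578) 0.037267149745514004
0.06 ((603.649658203125, 134.69720458984375), (49.41542053222656, 122.69371032714844), 0.7376900911331177) 0.0795475148673175
```

View pics/crop.png

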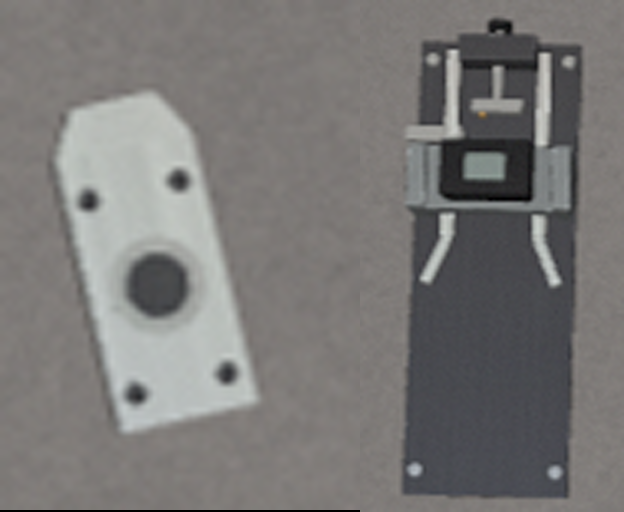

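The crop shows the bare-metal plate. Its nose (clipped corners) is at the top, in direction (+0.971,+0.237), and its tail is at the bottom, so it is the one meant. The station leans slightly, so I'll fit its pose.

```bash
python3 - <<'E'
from h import *
c=dict(np.load('top.npz')); im=c['image']
R=cv2.Rodrigues(c['rvec'])[0]; C=-R.T@c['tvec'].reshape(3)
def back(uv,z):
    d=np.c_[(uv[:,0]-c['cx'])/c['fx'],(uv[:,1]-c['cy'])/c['fy'],np.ones(len(uv))]@R
    return C+d*((z-C[2])/d[:,2])[:,None]
g=im.max(2); print(im[270,265],im[270,225],im[270,305])
lines=[]
L=[];Rr=[]
for v in range(245,296,2):
    row=g[v].astype(float); e=np.diff(row)
    l=230+np.argmin(e[230:255]); r=280+np.argmax(e[280:305]); L.append((l+.5,v)); Rr.append((r+.5,v))
L=back(np.array(L,float),.008); Rr=back(np.array(Rr,float),.008)
for Q in(L,Rr):
    p=np.polyfit(Q[:,0],Q[:,1],1); print(p, np.degrees(np.arctan(p[0])),'y at .5',np.polyval(p,.5),'res',np.std(Q[:,1]-np.polyval(p,Q[:,0])))
B=[]
for u in range(246,284,2):
    col=g[:,u].astype(float); e=np.diff(col); B.append((u,295+np.argmax(e[295:315])+.5))
B=back(np.array(B,float),.008); p=np.polyfit(B[:,1],B[:,0],1); print('back edge',p,np.degrees(np.arctan(p[0])),B.mean(0))
T=[]
for u in list(range(272,288,2)):
    col=g[:,u].astype(float); e=np.diff(col); T.append((u,158+np.argmin(e[158:180])+.5))
T=back(np.array(T,float),.008); print('front',T.mean(0))
# gantry by depth refined
P=pts(c); m=np.zeros((480,640),bool); m[165:250,232:300]=True
k=m&(P[...,2]>.07)&(P[...,2]<.095); Q=P[k]; print('gantry top',Q.min(0),Q.max(0))
E
```

```text
[76 77 81] [130 125 122] [127 123 120]
[0.01154237 0.19442833] 0.6612995163647739 y at .5 0.20019951635242636 res 0.0024354577593029884
[-0.0133429  0.0760226] -0.7644466202102046 y at .5 0.06935114783474897 res 0.0007992914968801393
back edge [-0.06090236  0.36680478] -3.485143586933708 [0.35879614 0.13149977 0.008     ]
front [0.72488938 0.10181713 0.008     ]
gantry top [0.58384876 0.09979959 0.07030293] [0.62776671 0.16996798 0.08831025]
```

Request:
jog_arm:
  deltas:
    - {"delta_pos": [-0.82,-0.97,0],"yaw": -0.59,"fingers": 1}
    - {"delta_pos": [-0.82,-0.97,0],"yaw": -0.59,"fingers": 1}
    - {"delta_pos": [-0.82,-0.97,0],"yaw": -0.59,"fingers": 1}
    - {"delta_pos": [-0.82,-0.97,0],"yaw": -0.59,"fingers": 1}
    - {"delta_pos": [-0.82,-0.97,0],"yaw": -0.59,"fingers": 1}
    - {"delta_pos": [-0.82,-0.97,0],"yaw": -0.59,"fingers": 1}
    - {"delta_pos": [-0.82,-0.97,0],"yaw": -0.59,"fingers": 1}
    - {"delta_pos": [-0.82,-0.97,0],"yaw": -0.59,"fingers": 1}
    - {"delta_pos": [-0.82,-0.97,0],"yaw": -0.59,"fingers": 1}

```text
clock: 1.0
eef_pos: [0.2873, 0.1457, 0.2312]
tool_rot: [-0.115, 0.993, -0.001, 0.0]
ft_force: [0.2, 0.7, 1.0]
grip_width: 0.0854
grasp_force: 0.0
```

```bash
cat >> h.py <<'E'
from scipy.spatial.transform import Rotation as Ro
def to(x,y,z,yaw_deg):
    "units for jog to world pose; yaw_deg = world angle of tool y"
    o=bot.get_obs(); M=Ro.from_quat(o['tool_rot']).as_matrix()
    d=M.T@(np.array([x,y,z])-o['eef_pos'])
    a=np.degrees(np.arctan2(M[1,1],M[0,1])); t=-((yaw_deg-a+90)%180-90)
    print('units',np.round(d/.3,3),'yaw',round(t/45,3),'| pos',o['eef_pos'].round(4),'ang',a.round(2),'F',o['ft_force'].round(1),'clk',o['clock'],'q',o['joint_pos'].round(2))
E
python3 -c "
from h import *
to(.459,-.19,.13,103.6)"
```

```text
units [-0.3   -1.22   0.339] yaw -0.008 | pos [0.2873 0.1457 0.2312] ang 103.26 F [0.2 0.7 1. ] clk 1.0 q [ 0.47 -0.12 -0.38  1.31 -0.    0.24]
```

Request:
jog_arm:
  deltas:
    - {"delta_pos": [-0.25,-1.0,0.2],"yaw": -0.008,"fingers": 1}
    - {"delta_pos": [-0.25,-1.0,0.2],"yaw": -0.008,"fingers": 1}
    - {"delta_pos": [-0.25,-1.0,0.2],"yaw": -0.008,"fingers": 1}
    - {"delta_pos": [-0.25,-1.0,0.2],"yaw": -0.008,"fingers": 1}
    - {"delta_pos": [-0.25,-1.0,0.2],"yaw": -0.008,"fingers": 1}
    - {"delta_pos": [-0.25,-1.0,0.2],"yaw": -0.008,"fingers": 1}
    - {"delta_pos": [-0.25,-1.0,0.2],"yaw": -0.008,"fingers": 1}
    - {"delta_pos": [-0.25,-1.0,0.2],"yaw": -0.008,"fingers": 1}

```text
clock: 1.8
eef_pos: [0.4307, -0.1249, 0.1701]
tool_rot: [-0.122, 0.993, 0.001, -0.001]
ft_force: [0.6, 0.8, -0.2]
grip_width: 0.0857
grasp_force: 0.0
```

```bash
python3 -c "
from h import *
to(.459,-.19,.12,103.6)
c=snap('wrist'); cv2.imwrite('pics/w1.png',c['image'][...,::-1]); print(c['fx'],c['cx'],c['cy'])"
```

```text
units [-0.039 -0.234  0.167] yaw 0.009 | pos [ 0.4307 -0.1249  0.1701] ang 104.0 F [ 0.6  0.8 -0.2] clk 1.8 q [-0.28  0.18 -0.24  1.16  0.   -0.53]
371.64829954431775 319.57020478197853 235.99223777296265
```

View pics/w1.png

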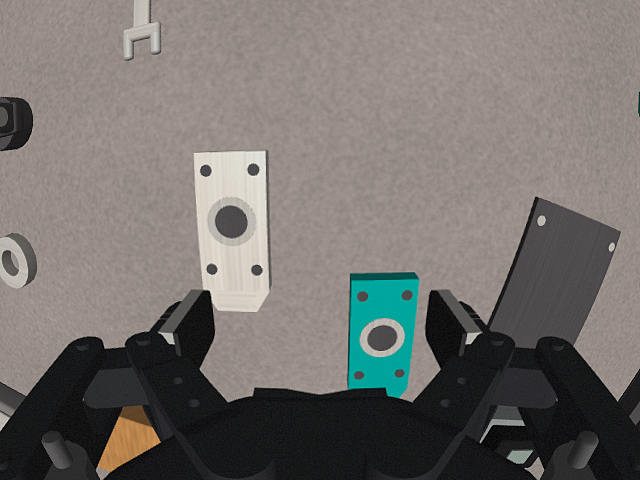

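The wrist view shows the aluminium plate at (232,228) with its nose at the bottom, the teal plate at (382,335) and the slab at right, with its back corners at (537,198) and (619,233). I'll measure the plate and the slab's apron edges from this view.

```bash
cat >> h.py <<'E'
def wray(c,uv):
    uv=np.asarray(uv,float).reshape(-1,2); a=(uv[:,0]-c['cx'])/c['fx']; b=(uv[:,1]-c['cy'])/c['fy']; t=np.hypot(a,b)+1e-9
    return np.c_[a/t*np.sin(t),b/t*np.sin(t),np.cos(t)]
def wback(c,uv,z):
    R=cv2.Rodrigues(np.array(c['rvec']))[0]; C=-R.T@np.array(c['tvec']).reshape(3); d=wray(c,uv)@R
    return C+d*((z-C[2])/d[:,2])[:,None]
def fitplate(c,box,z,lo=150):
    u0,v0,u1,v1=box; m=np.zeros((480,640),np.uint8); m[v0:v1,u0:u1]=(c['image'][v0:v1,u0:u1].min(2)>lo)
    k=max(cv2.findContours(m,cv2.RETR_EXTERNAL,cv2.CHAIN_APPROX_NONE)[0],key=cv2.contourArea).reshape(-1,2)
    q=wback(c,k,z)[:,:2]; return cv2.minAreaRect((q*1000).astype(np.float32))
E
python3 - <<'E'
from h import *
c=dict(np.load('wrist.npz')); im=c['image']; print(im[200,210],im[120,230])
print(fitplate(c,(180,135,285,325),.018,170))
print('slab corners z.008',wback(c,[(537,198),(619,233)],.008),'edge',wback(c,[(520,240),(500,290)],.008))
to(.459,-.19,.12,103.6)
E
```

```text
[222 216 204] [153 144 138]
((461.5653076171875, -193.54037475585938), (140.19570922851562, 59.955047607421875), 13.616363525390625)
slab corners z.008 [[0.36158501 0.06800984 0.008     ]
 [0.3639335  0.19721705 0.008     ]] edge [[0.40464992 0.06420488 0.008     ]
 [0.4571299  0.06265859 0.008     ]]
units [-0.04  -0.239  0.168] yaw 0.011 | pos [ 0.43   -0.1236  0.1705] ang 104.1 F [-0.4  0.  -0.3] clk 1.85 q [-0.28  0.18 -0.24  1.16  0.   -0.53]
```

```bash
python3 -c "
from h import *
to(.461,-.192,.06,103.6);to(.461,-.192,-.001,103.6)"
```

```text
units [-0.045 -0.247  0.368] yaw 0.011 | pos [ 0.43   -0.1236  0.1705] ang 104.1 F [-0.4  0.  -0.3] clk 1.85 q [-0.28  0.18 -0.24  1.16  0.   -0.53]
units [-0.046 -0.247  0.571] yaw 0.011 | pos [ 0.43   -0.1236  0.1705] ang 104.1 F [-0.4  0.  -0.3] clk 1.85 q [-0.28  0.18 -0.24  1.16  0.   -0.53]
```

Request:
jog_arm:
  deltas:
    - {"delta_pos": [-0.046,-0.247,0.2],"yaw": 0.01,"fingers": 1}
    - {"delta_pos": [-0.046,-0.247,0.2],"yaw": 0.01,"fingers": 1}
    - {"delta_pos": [-0.046,-0.247,0.35],"yaw": 0.01,"fingers": 1}
    - {"delta_pos": [-0.046,-0.247,0.45],"yaw": 0.01,"fingers": 1}
    - {"delta_pos": [-0.046,-0.247,0.53],"yaw": 0.01,"fingers": 1}
    - {"delta_pos": [-0.046,-0.247,0.57],"yaw": 0.01,"fingers": 1}
    - {"delta_pos": [-0.046,-0.247,0.57],"yaw": 0.01,"fingers": 1}

```text
clock: 2.55
eef_pos: [0.4606, -0.1904, -0.0007]
tool_rot: [-0.12, 0.993, 0.001, -0.001]
ft_force: [0.5, -0.5, -0.6]
grip_width: 0.0854
grasp_force: 0.0
```

```bash
python3 -c "
from h import *
to(.461,-.192,-.001,103.6)"
```

```text
units [ 0.    -0.006  0.001] yaw 0.005 | pos [ 0.4606 -0.1904 -0.0007] ang 103.82 F [ 0.5 -0.5 -0.6] clk 2.55 q [-0.39  0.47 -0.34  0.77  0.   -0.63]
```

Close and lift.

Request:
jog_arm:
  deltas:
    - {"delta_pos": [0,0,0],"fingers": 0}
    - {"delta_pos": [0,0,0],"fingers": 0}
    - {"delta_pos": [0,0,0],"fingers": 0}
    - {"delta_pos": [0,0,0],"fingers": 0}
    - {"delta_pos": [0,0,0],"fingers": 0}
    - {"delta_pos": [0,0,0],"fingers": 0}
    - {"delta_pos": [0,0,-0.1],"fingers": 0}
    - {"delta_pos": [0,0,-0.25],"fingers": 0}
    - {"delta_pos": [0,0,-0.4],"fingers": 0}
    - {"delta_pos": [0,0,-0.4],"fingers": 0}
    - {"delta_pos": [0,0,-0.4],"fingers": 0}

```text
invalid input at $.deltas[0]: expected keys fingers, delta_pos, yaw
```

```bash
python3 -c "
from h import *
to(.436,.135,.12,89.5);to(.30,-.05,.12,89.5)
print(bot.get_obs()['grip_width'])"
```

```text
units [-0.178  1.074 -0.4  ] yaw 0.318 | pos [ 0.4606 -0.1904 -0.0007] ang 103.82 F [ 0.5 -0.5 -0.6] clk 2.55 q [-0.39  0.47 -0.34  0.77  0.   -0.63]
units [ 0.409  0.583 -0.4  ] yaw 0.318 | pos [ 0.4606 -0.1904 -0.0007] ang 103.82 F [ 0.5 -0.5 -0.6] clk 2.55 q [-0.39  0.47 -0.34  0.77  0.   -0.63]
0.08538524487902145
```

Request:
jog_arm:
  deltas:
    - {"delta_pos": [0,0,0],"yaw": 0,"fingers": 0}
    - {"delta_pos": [0,0,0],"yaw": 0,"fingers": 0}
    - {"delta_pos": [0,0,0],"yaw": 0,"fingers": 0}
    - {"delta_pos": [0,0,0],"yaw": 0,"fingers": 0}
    - {"delta_pos": [0,0,0],"yaw": 0,"fingers": 0}
    - {"delta_pos": [0,0,0],"yaw": 0,"fingers": 0}
    - {"delta_pos": [0,0,-0.1],"yaw": 0,"fingers": 0}
    - {"delta_pos": [0,0,-0.25],"yaw": 0,"fingers": 0}
    - {"delta_pos": [0,0,-0.4],"yaw": 0,"fingers": 0}
    - {"delta_pos": [0,0,-0.4],"yaw": 0,"fingers": 0}
    - {"delta_pos": [0,0,-0.4],"yaw": 0,"fingers": 0}

```text
clock: 3.65
eef_pos: [0.4625, -0.1928, 0.1215]
tool_rot: [-0.119, 0.993, -0.001, 0.001]
ft_force: [-0.8, 1.0, -5.4]
grip_width: 0.058
grasp_force: 68.3
```

```bash
python3 -c "
from h import *
to(.436,.135,.12,89.5)
print(bot.get_obs()['grip_width'],bot.get_obs()['grasp_force'])"
```

```text
units [-0.173  1.082  0.003] yaw 0.315 | pos [ 0.4625 -0.1928  0.1215] ang 103.69 F [-0.8  1.  -5.4] clk 3.65 q [-0.39  0.32 -0.19  1.06 -0.   -0.63]
0.057984627016016 68.34331512451172
```

Request:
jog_arm:
  deltas:
    - {"delta_pos": [-0.16,0.99,0],"yaw": 0.32,"fingers": 0}
    - {"delta_pos": [-0.16,0.99,0],"yaw": 0.32,"fingers": 0}
    - {"delta_pos": [-0.16,0.99,0],"yaw": 0.32,"fingers": 0}
    - {"delta_pos": [-0.16,0.99,0],"yaw": 0.32,"fingers": 0}
    - {"delta_pos": [-0.16,0.99,0],"yaw": 0.32,"fingers": 0}
    - {"delta_pos": [-0.16,0.99,0],"yaw": 0.32,"fingers": 0}
    - {"delta_pos": [-0.16,0.99,0],"yaw": 0.32,"fingers": 0}
    - {"delta_pos": [-0.16,0.99,0],"yaw": 0.32,"fingers": 0}
    - {"delta_pos": [-0.16,0.99,0],"yaw": 0.32,"fingers": 0}

```text
clock: 4.55
eef_pos: [0.4369, 0.1065, 0.1188]
tool_rot: [0.006, 1.0, -0.001, -0.002]
ft_force: [-0.7, -0.8, -5.0]
grip_width: 0.058
grasp_force: 68.6
```

```bash
python3 -c "
from h import *
to(.436,.133,.007,89)
c=snap('wrist'); cv2.imwrite('pics/w2.png',c['image'][...,::-1])"
```

```text
units [0.003 0.089 0.373] yaw 0.006 | pos [0.4369 0.1065 0.1188] ang 89.28 F [-0.7 -0.8 -5. ] clk 4.55 q [ 0.24  0.23 -0.32  1.03 -0.    0.25]
```

View pics/w2.png

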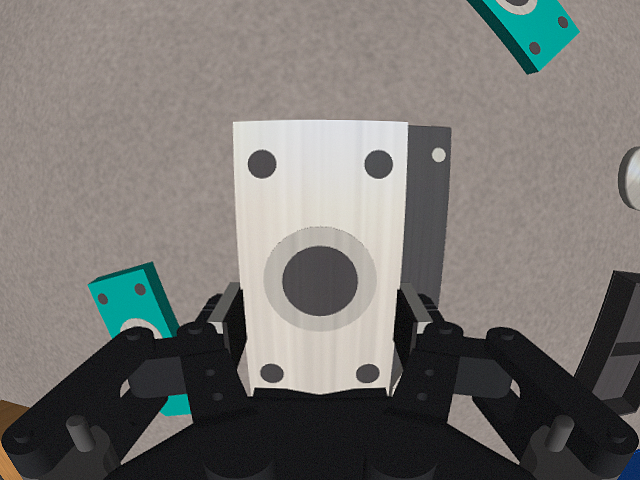

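The plate is held square, with its nose hidden under the gripper. The slab shows at right, with its +y back corner at (451,127) and its edge running down to (442,290).

```bash
python3 - <<'E'
from h import *
c=dict(np.load('wrist.npz')); g=c['image'].max(2).astype(float)
E=[(435+np.argmax(np.diff(g[v,435:465]))+.5,v) for v in range(132,270,6)]
q=wback(c,E,.008); p=np.polyfit(q[:,0],q[:,1],1); print('left edge yaw',np.degrees(np.arctan(p[0])),'y@.45',np.polyval(p,.45),'res',np.std(q[:,1]-np.polyval(p,q[:,0])))
print('corner',wback(c,[(451,126.5)],.008)); R=cv2.Rodrigues(c['rvec'])[0]; print('cam',-R.T@c['tvec'].reshape(3))
print(wback(c,[(233,122),(408,122)],.140))
E
```

```text
left edge yaw -0.8238439084822478 y@.45 0.19798544670933205 res 0.00027763278647553025
corner [[0.36112556 0.19906936 0.008     ]]
cam [0.37186277 0.10691952 0.2621052 ]
[[0.36520118 0.07831386 0.14      ]
 [0.36587686 0.13600091 0.14      ]]
```

Request:
jog_arm:
  deltas:
    - {"delta_pos": [0,0.089,0.1],"yaw": 0.007,"fingers": 0}
    - {"delta_pos": [0,0.089,0.2],"yaw": 0.007,"fingers": 0}
    - {"delta_pos": [0,0.089,0.3],"yaw": 0.007,"fingers": 0}
    - {"delta_pos": [0,0.089,0.35],"yaw": 0.007,"fingers": 0}
    - {"delta_pos": [0,0.089,0.369],"yaw": 0.007,"fingers": 0}
    - {"delta_pos": [0,0.089,0.37],"yaw": 0.007,"fingers": 0}
    - {"delta_pos": [0,0.089,0.37],"yaw": 0.007,"fingers": 0}

```text
clock: 5.3
eef_pos: [0.4393, 0.1323, 0.0105]
tool_rot: [0.011, 1.0, -0.0, 0.0]
ft_force: [-3.3, -0.8, 5.6]
grip_width: 0.058
grasp_force: 69.7
```

```bash
python3 -c "
from h import *
to(.436,.133,.007,89)"
```

```text
units [0.011 0.002 0.012] yaw -0.005 | pos [0.4393 0.1323 0.0105] ang 88.77 F [-3.3 -0.8  5.6] clk 5.3 q [ 0.29  0.39 -0.44  0.75 -0.    0.31]
```

Request:
jog_arm:
  deltas:
    - {"delta_pos": [0,0,0],"yaw": 0,"fingers": 1}
    - {"delta_pos": [0,0,0],"yaw": 0,"fingers": 1}
    - {"delta_pos": [0,0,0],"yaw": 0,"fingers": 1}
    - {"delta_pos": [0,0,0],"yaw": 0,"fingers": 1}
    - {"delta_pos": [0,0,0],"yaw": 0,"fingers": 1}
    - {"delta_pos": [0,0,-0.1],"yaw": 0,"fingers": 1}
    - {"delta_pos": [0,0,-0.25],"yaw": 0,"fingers": 1}
    - {"delta_pos": [0.1,0,-0.35],"yaw": 0,"fingers": 1}
    - {"delta_pos": [0.25,0,-0.35],"yaw": 0,"fingers": 0.3}
    - {"delta_pos": [0.38,0,-0.35],"yaw": 0,"fingers": 0.3}
    - {"delta_pos": [0.38,0,-0.35],"yaw": 0,"fingers": 0.3}

```text
clock: 6.4
eef_pos: [0.3187, 0.1349, 0.1135]
tool_rot: [0.008, 1.0, -0.001, -0.003]
ft_force: [0.1, -0.2, 0.3]
grip_width: 0.0437
grasp_force: 0.0
```

```bash
python3 - <<'E'
from h import *
to(.34,.1345,.015,89)
print(bot.get_obs()['grip_width'])
c=snap('top'); cv2.imwrite('pics/t2.png',cv2.resize(c['image'][150:330,210:330],None,fx=3.3,fy=3.3,interpolation=2)[...,::-1])
c=snap('wrist'); cv2.imwrite('pics/w3.png',c['image'][...,::-1])
E
```

```text
units [-0.073  0.     0.328] yaw 0.003 | pos [0.3187 0.1349 0.1135] ang 89.11 F [ 0.1 -0.2  0.3] clk 6.4 q [ 0.4   0.04 -0.56  0.97  0.    0.42]
0.043708788365447275
```

View pics/t2.png

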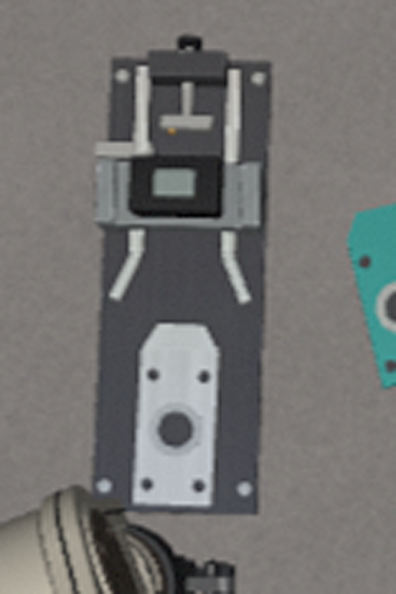

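View pics/w3.png

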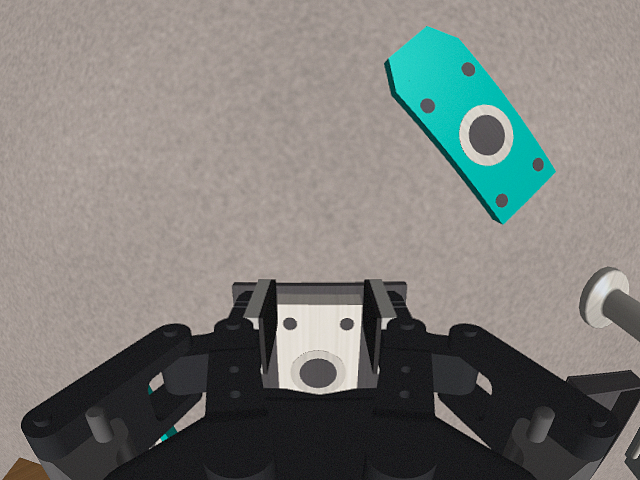

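The plate lies on the apron at (175,415) in the crop, nose up and nearly on the middle line. The pad is at (187,122). Next I'll estimate the pad face and the tail position.

```bash
python3 - <<'E'
from h import *
c=dict(np.load('top.npz')); P=pts(c); im=c['image']
for v in range(176,200): print(v,[ (im[v,u].max(),P[v,u,0].round(3),P[v,u,2].round(3)) for u in(262,268,272)])
m=np.zeros((480,640),bool); m[240:305,248:278]=1; m&=(P[...,2]>.02)&(P[...,2]<.032)&(im.min(2)>150)
print(cv2.minAreaRect((P[m][:,:2]*1000).astype(np.float32)),np.median(P[m][:,2]))
to(.34,.133,.013,89)
E
```

```text
176 [(np.uint8(69), np.float64(0.7), np.float64(0.008)), (np.uint8(99), np.float64(0.7), np.float64(0.007)), (np.uint8(62), np.float64(0.7), np.float64(0.008))]
177 [(np.uint8(72), np.float64(0.698), np.float64(0.004)), (np.uint8(99), np.float64(0.698), np.float64(0.004)), (np.uint8(73), np.float64(0.697), np.float64(0.009))]
178 [(np.uint8(75), np.float64(0.692), np.float64(0.014)), (np.uint8(100), np.float64(0.695), np.float64(0.007)), (np.uint8(72), np.float64(0.695), np.float64(0.007))]
179 [(np.uint8(73), np.float64(0.692), np.float64(0.007)), (np.uint8(98), np.float64(0.692), np.float64(0.008)), (np.uint8(74), np.float64(0.692), np.float64(0.007))]
180 [(np.uint8(71), np.float64(0.688), np.float64(0.012)), (np.uint8(96), np.float64(0.688), np.float64(0.011)), (np.uint8(75), np.float64(0.688), np.float64(0.011))]
181 [(np.uint8(71), np.float64(0.687), np.float64(0.004)), (np.uint8(93), np.float64(0.687), np.float64(0.006)), (np.uint8(74), np.float64(0.687), np.float64(0.007))]
182 [(np.uint8(74), np.float64(0.684), np.float64(0.006)), (np.uint8(85), np.float64(0.682), np.float64
[... 2476 characters left out ...]
8(42), np.float64(0.627), np.float64(0.077)), (np.uint8(49), np.float64(0.627), np.float64(0.079))]
198 [(np.uint8(40), np.float64(0.624), np.float64(0.079)), (np.uint8(36), np.float64(0.625), np.float64(0.079)), (np.uint8(38), np.float64(0.624), np.float64(0.081))]
199 [(np.uint8(38), np.float64(0.622), np.float64(0.079)), (np.uint8(43), np.float64(0.622), np.float64(0.079)), (np.uint8(42), np.float64(0.622), np.float64(0.078))]
((435.24420166015625, 134.40682983398438), (59.23219299316406, 139.8245849609375), 88.56768798828125) 0.02628372422933187
units [-0.052 -0.01   0.339] yaw 0.001 | pos [0.3243 0.1363 0.1146] ang 89.05 F [ 0.7 -0.5  0.3] clk 6.5 q [ 0.4   0.05 -0.55  0.97 -0.    0.41]
```

Request:
jog_arm:
  deltas:
    - {"delta_pos": [-0.045,-0.006,0.12],"yaw": 0.002,"fingers": 0.3}
    - {"delta_pos": [-0.045,-0.006,0.24],"yaw": 0.002,"fingers": 0.3}
    - {"delta_pos": [-0.045,-0.006,0.31],"yaw": 0.002,"fingers": 0.3}
    - {"delta_pos": [-0.045,-0.006,0.339],"yaw": 0.002,"fingers": 0.3}
    - {"delta_pos": [-0.045,-0.006,0.339],"yaw": 0.002,"fingers": 0.3}
    - {"delta_pos": [-0.045,-0.006,0.339],"yaw": 0.002,"fingers": 0.3}

```text
clock: 7.1
eef_pos: [0.3392, 0.1345, 0.0131]
tool_rot: [0.01, 1.0, 0.0, 0.001]
ft_force: [0.3, 0.5, 0.2]
grip_width: 0.0256
grasp_force: 0.0
```

```bash
python3 - <<'E'
from h import *
to(.355,.134,.013,89); to(.475,.133,.013,89); print(bot.get_obs()['grip_width'])
E
```

```text
units [-0.053 -0.001  0.001] yaw -0.003 | pos [0.3392 0.1345 0.0131] ang 88.88 F [0.3 0.5 0.2] clk 7.1 q [ 0.38  0.24 -0.67  0.67 -0.    0.4 ]
units [-0.453  0.004  0.001] yaw -0.003 | pos [0.3392 0.1345 0.0131] ang 88.88 F [0.3 0.5 0.2] clk 7.1 q [ 0.38  0.24 -0.67  0.67 -0.    0.4 ]
0.025575795866444272
```

Request:
jog_arm:
  deltas:
    - {"delta_pos": [-0.03,0,0],"yaw": 0,"fingers": 0.3}
    - {"delta_pos": [-0.05,0,0],"yaw": 0,"fingers": 0.3}
    - {"delta_pos": [-0.07,0,0],"yaw": 0,"fingers": 0.3}
    - {"delta_pos": [-0.09,0,0],"yaw": 0,"fingers": 0.3}
    - {"delta_pos": [-0.12,0,0],"yaw": 0,"fingers": 0.3}
    - {"delta_pos": [-0.15,0,0],"yaw": 0,"fingers": 0.3}
    - {"delta_pos": [-0.18,0,0],"yaw": 0,"fingers": 0.3}
    - {"delta_pos": [-0.21,0,0],"yaw": 0,"fingers": 0.3}
    - {"delta_pos": [-0.24,0,0],"yaw": 0,"fingers": 0.3}
    - {"delta_pos": [-0.26,0,0],"yaw": 0,"fingers": 0.3}
    - {"delta_pos": [-0.27,0,0],"yaw": 0,"fingers": 0.3}
    - {"delta_pos": [-0.28,0,0],"yaw": 0,"fingers": 0.3}

```text
clock: 8.3
eef_pos: [0.4219, 0.1324, 0.0125]
tool_rot: [0.01, 1.0, -0.0, -0.0]
ft_force: [-2.1, 0.3, 1.8]
grip_width: 0.026
grasp_force: 0.9
```

```bash
python3 - <<'E'
from h import *
to(.475,.133,.013,89)
c=snap('top'); cv2.imwrite('pics/t3.png',cv2.resize(c['image'][150:330,210:330],None,fx=3.3,fy=3.3,interpolation=2)[...,::-1])
E
```

```text
units [-0.177  0.005 -0.002] yaw -0.002 | pos [0.4219 0.1324 0.0125] ang 88.89 F [-2.1  0.3  1.8] clk 8.3 q [ 0.3   0.36 -0.47  0.74  0.    0.32]
```

View pics/t3.png

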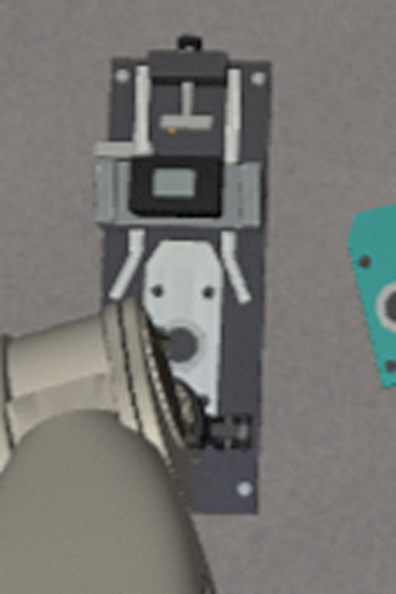

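The plate is in line, with its nose entering the rails at (182,243). I'll continue.

Request:
jog_arm:
  deltas:
    - {"delta_pos": [-0.02,0,0],"yaw": 0,"fingers": 0.3}
    - {"delta_pos": [-0.04,0,0],"yaw": 0,"fingers": 0.3}
    - {"delta_pos": [-0.06,0,0],"yaw": 0,"fingers": 0.3}
    - {"delta_pos": [-0.08,0,0],"yaw": 0,"fingers": 0.3}
    - {"delta_pos": [-0.1,0,0],"yaw": 0,"fingers": 0.3}
    - {"delta_pos": [-0.12,0,0],"yaw": 0,"fingers": 0.3}
    - {"delta_pos": [-0.14,0,0],"yaw": 0,"fingers": 0.3}
    - {"delta_pos": [-0.16,0,0],"yaw": 0,"fingers": 0.3}
    - {"delta_pos": [-0.18,0,0],"yaw": 0,"fingers": 0.3}
    - {"delta_pos": [-0.19,0,0],"yaw": 0,"fingers": 0.3}
    - {"delta_pos": [-0.2,0,0],"yaw": 0,"fingers": 0.3}
    - {"delta_pos": [-0.2,0,0],"yaw": 0,"fingers": 0.3}

```text
clock: 9.55
eef_pos: [0.4828, 0.1313, 0.0127]
tool_rot: [0.01, 1.0, -0.0, 0.001]
ft_force: [-0.6, 0.1, 0.1]
grip_width: 0.0256
grasp_force: 0.0
```

Request:
jog_arm:
  deltas:
    - {"delta_pos": [-0.007,0,0],"yaw": 0,"fingers": 0.3}
    - {"delta_pos": [-0.014,0,0],"yaw": 0,"fingers": 0.3}
    - {"delta_pos": [-0.02,0,0],"yaw": 0,"fingers": 0.3}
    - {"delta_pos": [-0.027,0,0],"yaw": 0,"fingers": 0.3}
    - {"delta_pos": [-0.027,0,0],"yaw": 0,"fingers": 0.3}

```text
clock: 10.05
eef_pos: [0.4907, 0.1312, 0.0127]
tool_rot: [0.01, 1.0, -0.0, 0.0]
ft_force: [-0.8, 0.7, 0.6]
grip_width: 0.026
grasp_force: 0.3
```

Request:
jog_arm:
  deltas:
    - {"delta_pos": [-0.004,0,0],"yaw": 0,"fingers": 0.3}
    - {"delta_pos": [-0.008,0,0],"yaw": 0,"fingers": 0.3}
    - {"delta_pos": [-0.012,0,0],"yaw": 0,"fingers": 0.3}
    - {"delta_pos": [-0.016,0,0],"yaw": 0,"fingers": 0.3}
    - {"delta_pos": [-0.016,0,0],"yaw": 0,"fingers": 0.3}

```text
clock: 10.55
eef_pos: [0.4952, 0.1311, 0.0126]
tool_rot: [0.01, 1.0, 0.0, 0.0]
ft_force: [-0.6, 0.3, 0.8]
grip_width: 0.0252
grasp_force: 0.6
```

Request:
jog_arm:
  deltas:
    - {"delta_pos": [-0.003,0,0],"yaw": 0,"fingers": 0.3}
    - {"delta_pos": [-0.006,0,0],"yaw": 0,"fingers": 0.3}
    - {"delta_pos": [-0.01,0,0],"yaw": 0,"fingers": 0.3}
    - {"delta_pos": [-0.01,0,0],"yaw": 0,"fingers": 0.3}

```text
clock: 10.95
eef_pos: [0.4982, 0.131, 0.0126]
tool_rot: [0.01, 1.0, -0.0, 0.0]
ft_force: [-1.7, 0.1, 0.4]
grip_width: 0.0256
grasp_force: 0.6
```

Request:
jog_arm:
  deltas:
    - {"delta_pos": [-0.003,0,0],"yaw": 0,"fingers": 0.3}
    - {"delta_pos": [-0.006,0,0],"yaw": 0,"fingers": 0.3}
    - {"delta_pos": [-0.01,0,0],"yaw": 0,"fingers": 0.3}
    - {"delta_pos": [-0.01,0,0],"yaw": 0,"fingers": 0.3}

```text
clock: 11.35
eef_pos: [0.5012, 0.1309, 0.0126]
tool_rot: [0.01, 1.0, -0.0, 0.0]
ft_force: [-0.9, 1.8, 0.3]
grip_width: 0.0255
grasp_force: 0.5
```

Request:
jog_arm:
  deltas:
    - {"delta_pos": [-0.003,0,0],"yaw": 0,"fingers": 0.3}
    - {"delta_pos": [-0.006,0,0],"yaw": 0,"fingers": 0.3}
    - {"delta_pos": [-0.01,0,0],"yaw": 0,"fingers": 0.3}
    - {"delta_pos": [-0.01,0,0],"yaw": 0,"fingers": 0.3}

```text
clock: 11.75
eef_pos: [0.5042, 0.1309, 0.0126]
tool_rot: [0.01, 1.0, -0.0, 0.0]
ft_force: [-1.2, 0.6, 0.0]
grip_width: 0.026
grasp_force: 0.5
```

```bash
python3 - <<'E'
from h import *
c=snap('top'); cv2.imwrite('pics/t4.png',cv2.resize(c['image'][155:275,220:320],None,fx=4.5,fy=4.5,interpolation=2)[...,::-1])
P=pts(c); print(P[186:200,266,[0,2]].round(3).tolist())
E
```

```text
[[0.668, 0.024], [0.666, 0.022], [0.664, 0.022], [0.663, 0.013], [0.661, 0.009], [0.659, 0.008], [0.652, 0.025], [0.649, 0.027], [0.647, 0.026], [0.644, 0.026], [0.641, 0.026], [0.627, 0.08], [0.624, 0.081], [0.622, 0.078]]
```

View pics/t4.png

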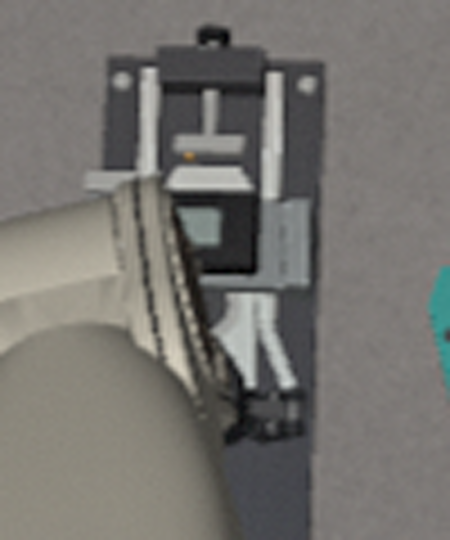

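The nose has emerged at (208,180), about 10 mm before the pad at (210,143). I'll go on gently.

Request:
jog_arm:
  deltas:
    - {"delta_pos": [-0.003,0,0],"yaw": 0,"fingers": 0.3}
    - {"delta_pos": [-0.006,0,0],"yaw": 0,"fingers": 0.3}
    - {"delta_pos": [-0.01,0,0],"yaw": 0,"fingers": 0.3}
    - {"delta_pos": [-0.01,0,0],"yaw": 0,"fingers": 0.3}

```text
clock: 12.2
eef_pos: [0.5072, 0.1309, 0.0126]
tool_rot: [0.01, 1.0, -0.0, 0.0]
ft_force: [-1.2, 1.6, 0.3]
grip_width: 0.0254
grasp_force: 0.6
```

Request:
jog_arm:
  deltas:
    - {"delta_pos": [-0.003,0,0],"yaw": 0,"fingers": 0.3}
    - {"delta_pos": [-0.006,0,0],"yaw": 0,"fingers": 0.3}
    - {"delta_pos": [-0.006,0,0],"yaw": 0,"fingers": 0.3}
    - {"delta_pos": [-0.006,0,0],"yaw": 0,"fingers": 0.3}

```text
clock: 12.6
eef_pos: [0.5089, 0.1308, 0.0126]
tool_rot: [0.01, 1.0, -0.0, 0.0]
ft_force: [-1.1, 0.6, 0.2]
grip_width: 0.0258
grasp_force: 0.6
```

Request:
jog_arm:
  deltas:
    - {"delta_pos": [-0.003,0,0],"yaw": 0,"fingers": 0.3}
    - {"delta_pos": [-0.006,0,0],"yaw": 0,"fingers": 0.3}
    - {"delta_pos": [-0.006,0,0],"yaw": 0,"fingers": 0.3}
    - {"delta_pos": [-0.006,0,0],"yaw": 0,"fingers": 0.3}

```text
clock: 13.0
eef_pos: [0.5103, 0.1308, 0.0126]
tool_rot: [0.01, 1.0, 0.0, -0.0]
ft_force: [-2.6, 1.1, -0.3]
grip_width: 0.0256
grasp_force: 1.3
```

Request:
jog_arm:
  deltas:
    - {"delta_pos": [-0.002,0,0],"yaw": 0,"fingers": 0.3}
    - {"delta_pos": [-0.004,0,0],"yaw": 0,"fingers": 0.3}
    - {"delta_pos": [-0.004,0,0],"yaw": 0,"fingers": 0.3}
    - {"delta_pos": [-0.004,0,0],"yaw": 0,"fingers": 0.3}

```text
clock: 13.4
eef_pos: [0.5112, 0.1309, 0.0126]
tool_rot: [0.01, 1.0, 0.0, -0.0]
ft_force: [-4.4, 3.2, 2.7]
grip_width: 0.026
grasp_force: 2.3
```

Request:
jog_arm:
  deltas:
    - {"delta_pos": [-0.002,0,0],"yaw": 0,"fingers": 0.3}
    - {"delta_pos": [-0.004,0,0],"yaw": 0,"fingers": 0.3}
    - {"delta_pos": [-0.004,0,0],"yaw": 0,"fingers": 0.3}
    - {"delta_pos": [-0.004,0,0],"yaw": 0,"fingers": 0.3}

```text
clock: 13.8
eef_pos: [0.5119, 0.131, 0.0125]
tool_rot: [0.009, 1.0, 0.0, -0.001]
ft_force: [-6.0, 2.7, 3.7]
grip_width: 0.0253
grasp_force: 2.9
```

Request:
jog_arm:
  deltas:
    - {"delta_pos": [-0.002,0,0],"yaw": 0,"fingers": 0.3}
    - {"delta_pos": [-0.004,0,0],"yaw": 0,"fingers": 0.3}
    - {"delta_pos": [-0.004,0,0],"yaw": 0,"fingers": 0.3}
    - {"delta_pos": [-0.004,0,0],"yaw": 0,"fingers": 0.3}

```text
clock: 14.2
eef_pos: [0.5127, 0.1311, 0.0125]
tool_rot: [0.009, 1.0, 0.0, -0.001]
ft_force: [-6.9, 3.1, 4.8]
grip_width: 0.0256
grasp_force: 3.4
```

Request:
jog_arm:
  deltas:
    - {"delta_pos": [-0.002,0,0],"yaw": 0,"fingers": 0.3}
    - {"delta_pos": [-0.004,0,0],"yaw": 0,"fingers": 0.3}
    - {"delta_pos": [-0.004,0,0],"yaw": 0,"fingers": 0.3}
    - {"delta_pos": [-0.004,0,0],"yaw": 0,"fingers": 0.3}

```text
clock: 14.6
eef_pos: [0.5136, 0.1312, 0.0125]
tool_rot: [0.009, 1.0, 0.001, -0.002]
ft_force: [-6.6, 3.4, 4.6]
grip_width: 0.0256
grasp_force: 3.6
```

Request:
jog_arm:
  deltas:
    - {"delta_pos": [-0.002,0,0],"yaw": 0,"fingers": 0.3}
    - {"delta_pos": [-0.004,0,0],"yaw": 0,"fingers": 0.3}
    - {"delta_pos": [-0.004,0,0],"yaw": 0,"fingers": 0.3}
    - {"delta_pos": [-0.004,0,0],"yaw": 0,"fingers": 0.3}

```text
clock: 15.0
eef_pos: [0.5139, 0.1312, 0.0125]
tool_rot: [0.009, 1.0, 0.001, -0.002]
ft_force: [-9.8, 3.4, 7.3]
grip_width: 0.0257
grasp_force: 4.7
```

Request:
jog_arm:
  deltas:
    - {"delta_pos": [-0.002,0,0],"yaw": 0,"fingers": 0.3}
    - {"delta_pos": [-0.003,0,0],"yaw": 0,"fingers": 0.3}
    - {"delta_pos": [-0.003,0,0],"yaw": 0,"fingers": 0.3}

```text
clock: 15.3
eef_pos: [0.5139, 0.1312, 0.0124]
tool_rot: [0.009, 1.0, 0.001, -0.003]
ft_force: [-12.7, 3.6, 9.8]
grip_width: 0.0254
grasp_force: 5.7
```

It is on the stop: no motion and the force is rising. I'll add a touch and hold for just over a second.

Request:
jog_arm:
  deltas:
    - {"delta_pos": [-0.0013,0,0],"yaw": 0,"fingers": 0.3}
    - {"delta_pos": [-0.0013,0,0],"yaw": 0,"fingers": 0.3}
    - {"delta_pos": [-0.0013,0,0],"yaw": 0,"fingers": 0.3}
    - {"delta_pos": [-0.0013,0,0],"yaw": 0,"fingers": 0.3}
    - {"delta_pos": [-0.0013,0,0],"yaw": 0,"fingers": 0.3}
    - {"delta_pos": [-0.0013,0,0],"yaw": 0,"fingers": 0.3}
    - {"delta_pos": [-0.0013,0,0],"yaw": 0,"fingers": 0.3}
    - {"delta_pos": [-0.0013,0,0],"yaw": 0,"fingers": 0.3}
    - {"delta_pos": [-0.0013,0,0],"yaw": 0,"fingers": 0.3}
    - {"delta_pos": [-0.0013,0,0],"yaw": 0,"fingers": 0.3}
    - {"delta_pos": [-0.0013,0,0],"yaw": 0,"fingers": 0.3}
    - {"delta_pos": [-0.0013,0,0],"yaw": 0,"fingers": 0.3}

```text
clock: 16.5
eef_pos: [0.5139, 0.1312, 0.0124]
tool_rot: [0.009, 1.0, 0.001, -0.004]
ft_force: [-11.8, 2.8, 9.4]
grip_width: 0.0255
grasp_force: 6.1
```

Request:
jog_arm:
  deltas:
    - {"delta_pos": [-0.0013,0,0],"yaw": 0,"fingers": 0.3}
    - {"delta_pos": [-0.002,0,0],"yaw": 0,"fingers": 0.3}
    - {"delta_pos": [-0.002,0,0],"yaw": 0,"fingers": 0.3}
    - {"delta_pos": [-0.002,0,0],"yaw": 0,"fingers": 0.3}
    - {"delta_pos": [-0.002,0,0],"yaw": 0,"fingers": 0.3}
    - {"delta_pos": [-0.002,0,0],"yaw": 0,"fingers": 0.3}
    - {"delta_pos": [-0.002,0,0],"yaw": 0,"fingers": 0.3}
    - {"delta_pos": [-0.002,0,0],"yaw": 0,"fingers": 0.3}
    - {"delta_pos": [-0.002,0,0],"yaw": 0,"fingers": 0.3}
    - {"delta_pos": [-0.002,0,0],"yaw": 0,"fingers": 0.3}
    - {"delta_pos": [-0.002,0,0],"yaw": 0,"fingers": 0.3}
    - {"delta_pos": [-0.002,0,0],"yaw": 0,"fingers": 0.3}

```text
clock: 17.7
eef_pos: [0.5139, 0.1312, 0.0124]
tool_rot: [0.009, 1.0, 0.001, -0.004]
ft_force: [-13.5, 3.6, 10.7]
grip_width: 0.0253
grasp_force: 6.7
```

```bash
python3 -c "
from h import *
o=bot.get_obs(); print(o['eef_pos'],o['ft_force'])"
```

```text
[0.51392818 0.1312205  0.01242529] [-13.50097367   3.64340255  10.7412369 ]
```

Request:
jog_arm:
  deltas:
    - {"delta_pos": [-0.001,0,0],"yaw": 0,"fingers": 0.3}
    - {"delta_pos": [-0.001,0,0],"yaw": 0,"fingers": 0.3}
    - {"delta_pos": [-0.001,0,0],"yaw": 0,"fingers": 0.3}
    - {"delta_pos": [-0.001,0,0],"yaw": 0,"fingers": 0.3}
    - {"delta_pos": [-0.001,0,0],"yaw": 0,"fingers": 0.3}
    - {"delta_pos": [-0.001,0,0],"yaw": 0,"fingers": 0.3}
    - {"delta_pos": [-0.001,0,0],"yaw": 0,"fingers": 0.3}
    - {"delta_pos": [-0.001,0,0],"yaw": 0,"fingers": 0.3}
    - {"delta_pos": [-0.001,0,0],"yaw": 0,"fingers": 0.3}
    - {"delta_pos": [-0.001,0,0],"yaw": 0,"fingers": 0.3}
    - {"delta_pos": [-0.001,0,0],"yaw": 0,"fingers": 0.3}

```text
clock: 18.8
eef_pos: [0.5139, 0.1312, 0.0124]
tool_rot: [0.009, 1.0, 0.001, -0.004]
ft_force: [-14.0, 2.8, 10.4]
grip_width: 0.0258
grasp_force: 7.1
```

Request:
jog_arm:
  deltas:
    - {"delta_pos": [0.005,0,0],"yaw": 0,"fingers": 0.3}
    - {"delta_pos": [0.01,0,0],"yaw": 0,"fingers": 0.3}
    - {"delta_pos": [0.02,0,0],"yaw": 0,"fingers": 0.3}
    - {"delta_pos": [0.05,0,0],"yaw": 0,"fingers": 0.3}
    - {"delta_pos": [0.1,0,0],"yaw": 0,"fingers": 0.3}
    - {"delta_pos": [0.2,0,0],"yaw": 0,"fingers": 0.3}
    - {"delta_pos": [0.3,0,-0.1],"yaw": 0,"fingers": 0.3}
    - {"delta_pos": [0.45,0,-0.2],"yaw": 0,"fingers": 0.3}
    - {"delta_pos": [0.55,0,-0.3],"yaw": 0,"fingers": 0.3}
    - {"delta_pos": [0.6,0,-0.4],"yaw": 0,"fingers": 0.3}
    - {"delta_pos": [0.6,0,-0.4],"yaw": 0,"fingers": 0.3}
    - {"delta_pos": [0.6,0,-0.4],"yaw": 0,"fingers": 0.3}

```text
clock: 20.0
eef_pos: [0.34, 0.1343, 0.1335]
tool_rot: [0.01, 1.0, 0.0, 0.002]
ft_force: [-1.3, 0.6, -0.7]
grip_width: 0.0257
grasp_force: 0.0
```

```bash
python3 - <<'E'
from h import *
c=snap('top'); cv2.imwrite('pics/t5.png',cv2.resize(c['image'][155:275,220:320],None,fx=4.5,fy=4.5,interpolation=2)[...,::-1])
P=pts(c); print(P[184:196,266,[0,2]].round(3).tolist(), bot.get_obs()['ft_force'])
E
```

```text
[[0.674, 0.022], [0.671, 0.024], [0.669, 0.021], [0.666, 0.022], [0.663, 0.024], [0.66, 0.025], [0.657, 0.026], [0.655, 0.025], [0.652, 0.027], [0.65, 0.024], [0.647, 0.024], [0.644, 0.028]] [0.09934058 0.87972581 0.24967473]
```

View pics/t5.png

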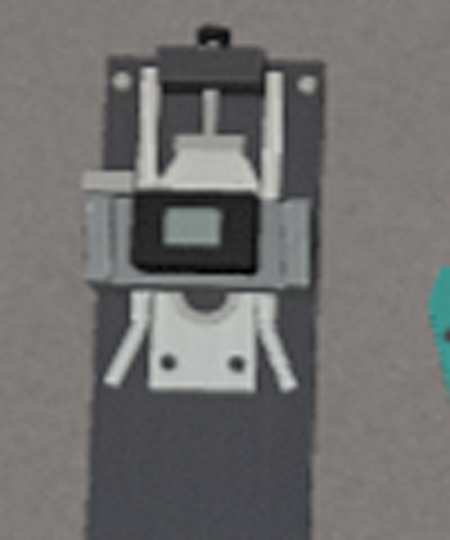

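The plate sits square in the lane under the gantry. Its nose meets the pad at (210,145) with no gap, and its tail is at (200,390), so I'm handing in.

```bash
python3 -c "
from workcell import bot
print(bot.job_done())"
```

```text
the job is handed in; nothing more can be done
None
```

The aluminium plate was laid on the apron, pushed under the gantry onto the end stop, held there for over a second at about 14 N, and left touching the pad; the job was handed in at about 20 s with no verdict returned.

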